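Refit the hand wheel on the slide press

TASK

The slide press has been cleaned and its hand wheel taken off. Take the hand wheel with the square hub and square hole, turn it to match the square end of the press spindle, lower it on (do not drop it) until it sits fully home on the collar, and let go. Leave the other hand wheel, the one with the round hub, where it is.

Things in the scene. Friction and masses are not known exactly. Their poses are not given: they have to be found in the camera images.
- wheel_hub (a point): Wheel to fit, 0.2-0.4 kg, flat on the bench: black rim, diameter 110, with spokes, 0 to 12 mm above its underside; central SQUARE aluminium hub 44 x 44, 60 tall from the underside, square hole 26 x 26 right through. Grip two opposite hub flats, above the rim. Point: on the axis, 38 above the underside. z up; x, y square to the flats. The two wheels may be in each other's place.
- spindle_seat (a point): Centre of the top of the dark round collar (diameter 46) on the press, 125 mm above the bench. The spindle's square end, 22 x 22, stands 45 up from here; its top 12 tapers to 12 x 12. The wheel slips over it, 2 mm play each side, its underside coming to rest on the collar. z up along the shaft; x, y square to its flats. Stiff to turn (0.4 N m); no up or down travel.
- press: Slide press, fixed to the bench: white base plate 130 x 190 mm, two steel columns, white bridge 190 long along y and 46 wide, its top 113 above the bench, with the spindle in the middle. Origin: centre of the underside; z up. The spindle's flats are turned differently from the press.
- round_wheel_hub (a point): The other hand wheel, to be left alone: the same black rim, but a ROUND aluminium hub of 44 mm diameter, 60 tall, with a round hole of 18. Point: on its axis, 38 above its underside; z up.
Mind the look-alikes: they are no part of the job. There is more than one size of the press; the job needs the larger.

How it is judged:
By the outcome, as a careful person would: the job done as asked, in the order asked, and still so for the second after the job is handed in, with the robot touching nothing.
It also fails if it takes over 38 s, if anything falls off the work surface, if the arm or the gripper's body presses on something with over 40 N, if the wrist force passes 120 N, or if a joint passes its speed limit or range.

ROBOT

A 7-joint arm with a two-finger parallel gripper is mounted at the origin on the work surface. World frame = base frame: x ahead of the robot, y to its left, z up, the work surface at z = 0. Lengths are in m, angles in rad, forces in N, time in s.
With the tool pointing down it reaches from about 0.35 to 0.9 m from the base axis. Payload 8.1 kg.
Tool frame: the origin (TCP) lies at the very end of the fingers, on their centre line; the grasp point (between the pads) lies 19 mm behind it; z points along the fingers, y is the line along which they close (so a half turn about z gives the same grasp; the last joint's range is limited). The gripper opens to 92 mm and grips with 3 to 60 N. Pads are 19 mm wide; open, the fingers measure 130 mm over their backs; the gripper's body (75 mm by 190 mm) begins 47 mm behind the grasp point.
Start: joints at [-1.314, 0.434, 0.025, 1.573, -0.012, 1.134, -0.075], TCP at [0.22, 0.585, 0.227] pointing down, gripper open.
Joint ranges: [-2.62, 2.62], [-0.44, 2.09], [-1.27, 1.32], [0.08, 2.57], [-1.32, 4.46], [0.12, 2], [-2.74, 2.74]. Speed limits (rad/s): [2.22, 2.22, 3.01, 3.01, 3.14, 3.14, 3.14].

INTERFACE

Orientations are given as a rotation vector (axis times angle).
In Python, from cell import readout, cams, job gives the robot as it stands.
- The arm moves only by the tool drive_tool, never from a script. Its argument "commands" is a list of rows, each a list of 3 entries, a list of its own where there are three numbers: the turn, a rotation vector about the tool's x, y, z in rad, then the shift along the tool's x, y, z in cm, then the gripper's target within -1 to 1 (fully open at 1, half-way at 0, shut at -1). A call has 1 to 20 rows; each row is the pose to reach, as a shift and turn from the pose commanded when the call began, along the tool's axes at that moment; what a row does not reach only later rows make up. A row lasts 1/12 s, in which the tool goes at most 41.7 mm and 7.16 degrees, less where a joint would pass 70% of its speed; a pose out of reach is approached as far as the arm can. A call with a gripper value outside its range is refused whole. The fingers move at their own pace and stop on an object; "newtons" is the grip in N (left out, the last holds). Time passes only in rows, so rows that repeat a pose let the fingers close. It gives the time, the measured TCP pose, the force, the opening and the grip force at its end, in the units of the state.
- readout.observe(): the state, without advancing time (a new reading comes with each control period).
- cams.get_image(name): name is "scene" or "top" or "wrist"; returns the picture (480x640x3 uint8, blue, green, red); there is no depth.
- cams.camera_info(name): a dict with "camera_matrix" (3x3 intrinsics, pixels), "R" (3x3) and "t" (3): a world point X has camera coordinates R X + t. Camera axes: x right, y down, z forward; pixel columns grow to the right and rows downward; lengths in m; the calibration is good to about 2 mm. A picture is of the moment at which its call begins: read the wrist's pose just before it. camera_info takes no time and is no camera call; for the wrist camera it gives the pose at the moment of the call.
- job.sign_off(): hands the job in; it is judged then, once.
The state is a dict: "clock": time; "joints": joint angles; "dq": joint speeds; "joint_efforts": joint torques, N m; "position": TCP position; "ee_rot": TCP orientation; "force": force on the tool from outside, world axes, zero at the start; "ft_torque": the same for the moment, N m; "width": opening from 0.0 (shut) to 1.0 (fully open); "gripper_force": force on a finger pad.
Only numpy, scipy, OpenCV 4.12 (cv2) and the standard library are available. Lean on these libraries where they do the work, as an engineer would, in place of code of your own. Each camera call takes 0.05 s, during which the arm holds its last target. There are 200 camera calls.

## Working session

There is one attempt and no reset: what is moved stays moved. The work goes in short steps, Python scripts to look and compute and a tool call to move; the robot and the scene stay as the last step left them, time stands still between calls to the robot, and variables do not carry over. Pictures are saved under pics/ and viewed, at most 10 in all, crops included, and the job is handed in when it is done.

Besides the shell and the picture viewer there is one more tool, called after "Request:" as name(argument=value, ...) on one line, values as JSON. drive_tool: Moves the arm, as the interface text tells. Its arguments: {"type":"object","properties":{"commands":{"type":"array"},"newtons":{"type":"number"}},"required":["commands"]}

```bash
mkdir -p pics
cat > h.py <<'E'
import numpy as np,cv2
from cell import readout,cams,job
def snap(n,f):
    im=cams.get_image(n).copy(); cv2.imwrite('pics/'+f,im); return im
def info(n):
    c=cams.camera_info(n); return [np.array(c[k],float) for k in("camera_matrix","R","t")]
def ray(n,uv,z,c=None):
    K,R,t=c or info(n); d=R.T@np.linalg.solve(K,[uv[0],uv[1],1]); o=-R.T@t
    return o+d*(z-o[2])/d[2]
def proj(n,X,c=None):
    K,R,t=c or info(n); p=K@(R@np.array(X,float)+t); return p[:2]/p[2]
E
python3 - <<'E'
from h import *
a=snap('scene','s1.png');b=snap('top','t1.png')
for n in('scene','top','wrist'):
    K,R,t=info(n);print(n,K[0,0],-R.T@t,(R[2]))
print(readout.observe())
E
```

```text
scene 567.1852659830557 [ 0.9675329  -0.60772293  0.88394143] [-0.40576307  0.58046009 -0.70599038]
top 448.62530356955887 [0.32471555 0.00646526 0.96156847] [ 0.19224053  0.00645042 -0.98132664]
wrist 381.3132147949012 [0.14235022 0.61394221 0.38463319] [ 0.2893225  -0.11019332 -0.95086798]
{'clock': 0.1, 'joints': array([-1.31357685,  0.43516777,  0.02495577,  1.57398608, -0.01159884,
        1.13400629, -0.07507676]), 'dq': array([ 0.00042949, -0.00087268,  0.00069312, -0.00087314,  0.00165754,
        0.00051617, -0.00068323]), 'joint_efforts': array([ 4.02811304e-03, -6.69125748e+01,  9.88438390e-01, -3.15144897e+01,
       -6.05388824e-02,  3.74601013e-02,  2.95298651e-05]), 'position': array([0.21994612, 0.58453637, 0.22602201]), 'ee_rot': array([-5.62180482e-01, -3.09074771e+00,  2.22487246e-03]), 'force': array([-0.20897484, -0.41445234,  0.34306602]), 'ft_torque': array([-0.00154038, -0.00296649, -0.01377367]), 'gripper_force': 0.0, 'width': 0.9976149814291724}
```

View pics/s1.png

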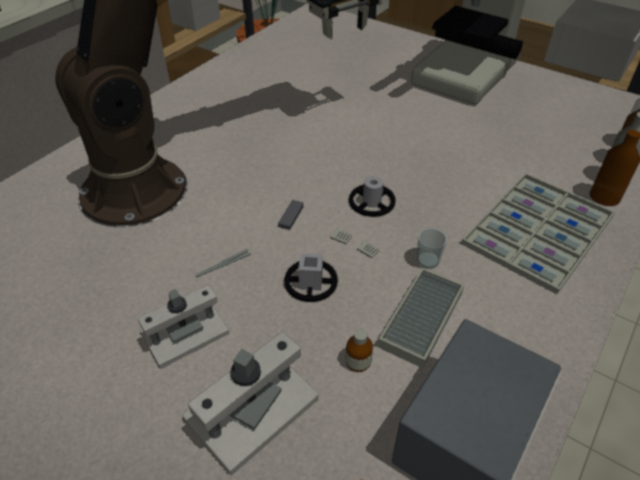

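View pics/t1.png

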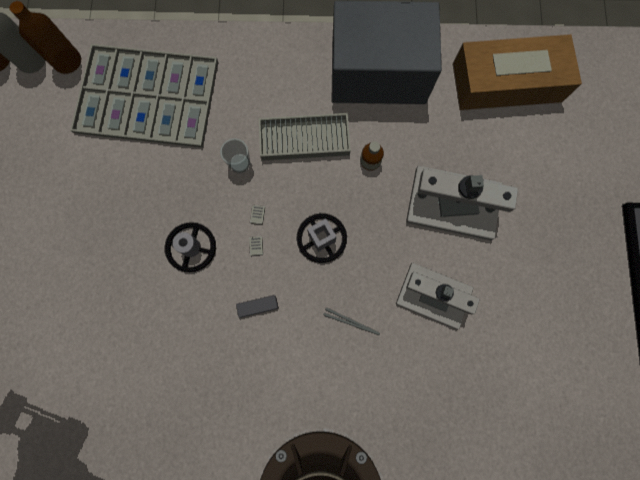

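The scene shows the square-hub wheel at scene (311,275) / top (322,238). The look-alikes are:
- The round-hub wheel at scene (372,195) / top (190,247), to be left alone.
- The small press at scene (183,325) / top (440,295).
- The larger press at scene (250,395) / top (467,200), which is the one I want. Its spindle is at top (473,185).

I'll check the choice in one crop.

Run:
```python
from h import *
b=cv2.imread('pics/t1.png');s=cv2.imread('pics/s1.png')
r=lambda im,x,y,w,h:cv2.resize(im[y:y+h,x:x+w],(400,300),interpolation=cv2.INTER_CUBIC)
o=np.vstack([np.hstack([r(b,282,208,80,60),r(b,432,155,80,60)]),np.hstack([r(s,271,240,80,60),r(s,205,335,80,60)])])
cv2.imwrite('pics/c1.png',o)
```

```text
(no output)
```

View pics/c1.png

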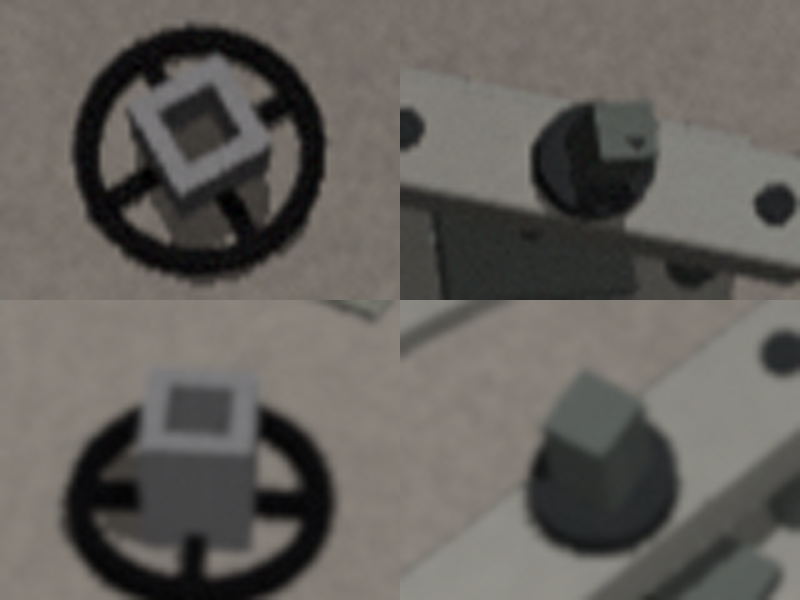

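Run:
```python
from h import *
np.set_printoptions(precision=4,suppress=True)
P=[ray('top',(282+x/5,208+y/5),.06) for x,y in[(128,110),(215,55),(272,138),(185,200)]]
print('hub top',np.mean(P,0),[np.linalg.norm(P[i]-P[i-1]) for i in range(4)],[np.degrees(np.arctan2(*(P[i]-P[i-1])[1::-1]))%90 for i in range(4)])
P=[ray('scene',(271+x/5,240+(y-300)/5),.06) for x,y in[(148,372),(258,374),(258,452),(137,449)]]
print('hub scene',np.mean(P,0),[np.linalg.norm(P[i]-P[i-1]) for i in range(4)],[np.degrees(np.arctan2(*(P[i]-P[i-1])[1::-1]))%90 for i in range(4)])
print('rim top',ray('top',(282+200/5,208+152/5),.008))
print('collar',ray('top',(470.9,186.8),.125),ray('scene',(245.6,373.2),.125))
P=[ray('top',(432+x/5,155+y/5),.17) for x,y in[(194,102),(252,102),(256,157),(200,160)]]
print('sp top',np.mean(P,0),[np.linalg.norm(P[i]-P[i-1]) for i in range(4)],[np.degrees(np.arctan2(*(P[i]-P[i-1])[1::-1]))%90 for i in range(4)])
from scipy.spatial.transform import Rotation as R
print(R.from_rotvec(readout.observe()['ee_rot']).as_matrix())
K,Rw,t=info('wrist');M=R.from_rotvec(readout.observe()['ee_rot']).as_matrix();print('cam in tool',M.T@(-Rw.T@t-readout.observe()['position']),M.T@Rw[2])
```

```text
hub top [0.52   0.0057 0.06  ] [np.float64(0.04438413063404691), np.float64(0.04277840832514005), np.float64(0.042137142329441934), np.float64(0.04410817192740017)] [np.float64(33.01844621559789), np.float64(34.08444681687669), np.float64(34.69231096961076), np.float64(36.99760415077348)]
hub scene [0.5209 0.0063 0.06  ] [np.float64(0.04144629520709773), np.float64(0.04401503187726105), np.float64(0.0417761801834095), np.float64(0.04717821258310251)] [np.float64(30.123601950676616), np.float64(33.226229799727065), np.float64(34.48588578437272), np.float64(32.76407439520872)]
rim top [0.5195 0.0055 0.008 ]
collar [ 0.6035 -0.2822  0.125 ] [ 0.6071 -0.2873  0.125 ]
sp top [ 0.5998 -0.2786  0.17  ] [np.float64(0.02241944880206036), np.float64(0.021437265704465077), np.float64(0.021251506507599868), np.float64(0.020702913935474625)] [np.float64(3.010643103097492), np.float64(1.0480596245936624), np.float64(1.051327006755571), np.float64(4.245629753498278)]
[[-0.936   0.3521 -0.0004]
 [ 0.3521  0.9359 -0.0014]
 [-0.0001 -0.0014 -1.    ]]
cam in tool [ 0.083  -0.     -0.1586] [-0.3095  0.0001  0.9509]
```

The crop confirms the choice: the hub and hole are square, about 44 mm per side, at (0.520, 0.006) with its flats at about 34°. The spindle end on the larger press is at about (0.602, -0.282), turned about 2°. I'll go above the wheel.

Request:
drive_tool(commands=[[[0,0,0.62],[-48.5,-43.6,6.7],1],[[0,0,0.62],[-48.5,-43.6,6.7],1],[[0,0,0.62],[-48.5,-43.6,6.7],1],[[0,0,0.62],[-48.5,-43.6,6.7],1],[[0,0,0.62],[-48.5,-43.6,6.7],1],[[0,0,0.62],[-48.5,-43.6,6.7],1],[[0,0,0.62],[-48.5,-43.6,6.7],1],[[0,0,0.62],[-48.5,-43.6,6.7],1],[[0,0,0.62],[-48.5,-43.6,6.7],1],[[0,0,0.62],[-48.5,-43.6,6.7],1],[[0,0,0.62],[-48.5,-43.6,6.7],1],[[0,0,0.62],[-48.5,-43.6,6.7],1],[[0,0,0.62],[-48.5,-43.6,6.7],1],[[0,0,0.62],[-48.5,-43.6,6.7],1],[[0,0,0.62],[-48.5,-43.6,6.7],1],[[0,0,0.62],[-48.5,-43.6,6.7],1],[[0,0,0.62],[-48.5,-43.6,6.7],1],[[0,0,0.62],[-48.5,-43.6,6.7],1],[[0,0,0.62],[-48.5,-43.6,6.7],1],[[0,0,0.62],[-48.5,-43.6,6.7],1]])

```text
clock: 1.77
position: [0.5199, 0.0076, 0.1596]
ee_rot: [-1.475, -2.773, -0.0]
force: [0.1, -0.1, 0.0]
width: 1.002
gripper_force: 0.0
```

Run:
```python
from h import *
print(readout.observe()['position'],readout.observe()['joints']);c=info('wrist');snap('wrist','w1.png')
print([proj('wrist',(.52,.006,z),c) for z in(.0,.06)])
import pickle;pickle.dump(c,open('w1.pkl','wb'))
```

```text
[0.51991239 0.00760702 0.15958165] [-0.42329455  0.3461253   0.39842924  1.93670205 -0.17084543  0.89181444
  0.65467528]
[array([326.10570613, 214.74888615]), array([325.71829217, 236.36941938])]
```

View pics/w1.png

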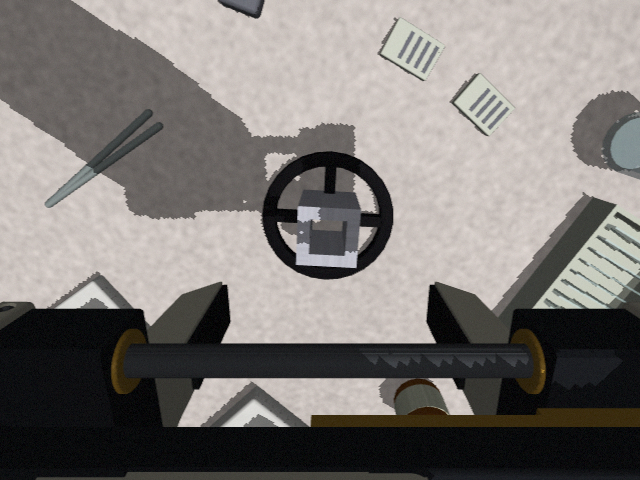

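The wrist view shows the wheel directly below the open fingers. The hub top corners are at about (299,206), (361,207), (357,268) and (296,267), almost square to the fingers, and nothing is in the way.

Run:
```python
from h import *
import pickle
from scipy.spatial.transform import Rotation as R
np.set_printoptions(precision=4,suppress=True)
c=pickle.load(open('w1.pkl','rb'))
P=np.array([ray('wrist',p,.06,c) for p in[(299,206),(361,207),(357,268),(296,267)]])
print(P.mean(0),[(np.linalg.norm(P[i]-P[i-1]),np.degrees(np.arctan2(*(P[i]-P[i-1])[1::-1]))%90) for i in range(4)])
print('rim',ray('wrist',(328,215),.008,c))
s=readout.observe();M=R.from_rotvec(s['ee_rot']).as_matrix();t=P.mean(0);t[2]=.022
print(M,'shift cm',M.T@(t-s['position'])*100)
```

```text
[0.5221 0.0061 0.06  ] [(np.float64(0.045888729840668295), np.float64(29.890772313274127)), (np.float64(0.04309243942533693), np.float64(33.02551257437746)), (np.float64(0.04588236034452847), np.float64(31.845793605694155)), (np.float64(0.04465721089126681), np.float64(32.958066573231775))]
rim [0.5203 0.0085 0.008 ]
[[-0.5591  0.8291 -0.0004]
 [ 0.8291  0.5591  0.0007]
 [ 0.0008  0.     -1.    ]] shift cm [-0.2608  0.0837 13.7693]
```

Request:
drive_tool(commands=[[[0,0,0.015],[-0.1,0.1,4],1],[[0,0,0.015],[-0.1,0.1,7],1],[[0,0,0.015],[-0.1,0.1,10],1],[[0,0,0.015],[-0.1,0.1,12],1],[[0,0,0.015],[-0.1,0.1,13.2],1],[[0,0,0.015],[-0.1,0.1,13.7],1],[[0,0,0.015],[-0.1,0.1,13.7],1],[[0,0,0.015],[-0.1,0.1,13.7],-1],[[0,0,0.015],[-0.1,0.1,13.7],-1],[[0,0,0.015],[-0.1,0.1,13.7],-1],[[0,0,0.015],[-0.1,0.1,13.7],-1],[[0,0,0.015],[-0.1,0.1,13.7],-1],[[0,0,0.015],[-0.1,0.1,13.7],-1],[[0,0,0.015],[-0.1,0.1,13.7],-1],[[0,0,0.015],[-0.1,0.1,13.7],-1],[[0,0,0.015],[-0.1,0.1,13.7],-1],[[0,0,0.015],[-0.1,0.1,13.7],-1]], newtons=30)

```text
clock: 3.23
position: [0.5217, 0.0057, 0.0228]
ee_rot: [-1.499, -2.76, 0.0]
force: [-1.6, -0.2, 3.3]
width: 0.481
gripper_force: 29.7
```

Request:
drive_tool(commands=[[[0,0,0],[0,0,-1],-1],[[0,0,0],[0,0,-4],-1],[[0,0,0],[0,0,-7.5],-1],[[0,0,0],[0,0,-11],-1],[[0,0,0],[0,0,-14.5],-1],[[0,0,0],[0,0,-18],-1],[[0,0,0],[0,0,-21],-1],[[0,0,0.05],[-3,-1.2,-21.2],-1],[[0,0,0.1],[-6.5,-2.5,-21.2],-1],[[0,0,0.15],[-10,-3.9,-21.2],-1],[[0,0,0.2],[-13.5,-5.3,-21.2],-1],[[0,0,0.25],[-17,-6.7,-21.2],-1],[[0,0,0.3],[-20.5,-8,-21.2],-1],[[0,0,0.35],[-24,-9.4,-21.2],-1],[[0,0,0.4],[-27.5,-10.8,-21.2],-1],[[0,0,0.45],[-31,-12.2,-21.2],-1],[[0,0,0.5],[-34,-13.3,-21.2],-1],[[0,0,0.54],[-36.2,-14.2,-21.2],-1],[[0,0,0.54],[-36.2,-14.2,-21.2],-1],[[0,0,0.54],[-36.2,-14.2,-21.2],-1]])

```text
clock: 4.9
position: [0.5987, -0.3767, 0.2341]
ee_rot: [-2.183, -2.257, 0.002]
force: [0.4, 0.1, -3.5]
width: 0.479
gripper_force: 29.7
```

Run:
```python
from h import *
import pickle
s=readout.observe();print(s['position'],s['ee_rot'],s['width'],s['force']);c=info('wrist');snap('wrist','w2.png');pickle.dump((c,s),open('w2.pkl','wb'))
```

```text
[ 0.59871537 -0.37668359  0.23414445] [-2.18338602 -2.25718261  0.00243809] 0.47903710836572994 [ 0.44991576  0.1114657  -3.52966813]
```

View pics/w2.png

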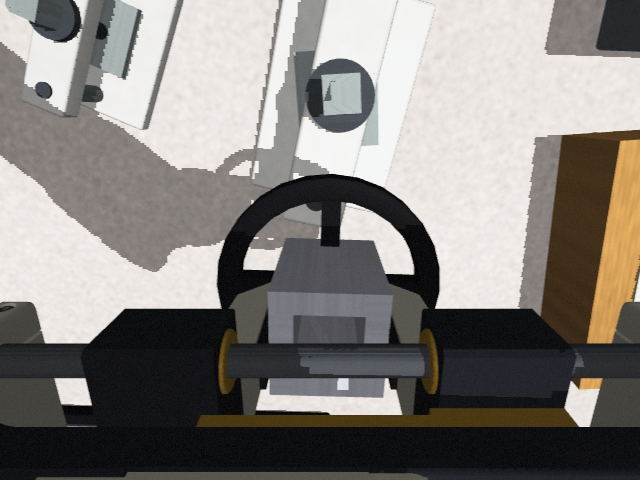

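The wrist view shows the wheel held level, with its rim at about (328,250). The spindle and its dark collar stand clear of it at about (340,95). I'll enlarge both.

Run:
```python
from h import *
b=cv2.imread('pics/w2.png')
o=np.hstack([cv2.resize(b[50:140,295:385],(400,400),interpolation=cv2.INTER_CUBIC),cv2.resize(b[230:410,240:420],(400,400),interpolation=cv2.INTER_CUBIC)])
cv2.imwrite('pics/c2.png',o)
```

```text
(no output)
```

View pics/c2.png

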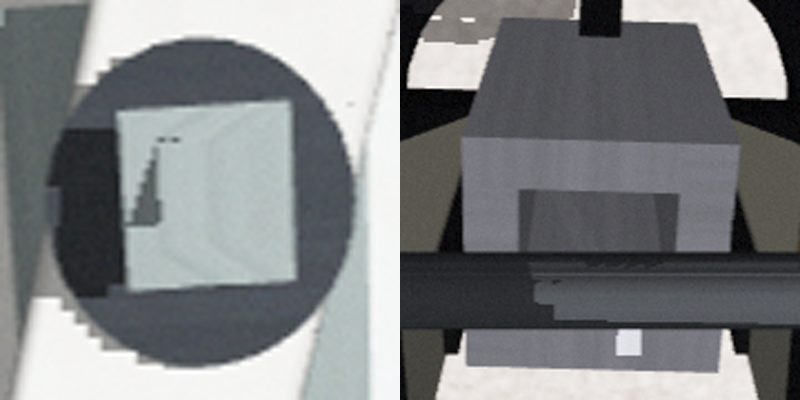

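Run:
```python
from h import *
import pickle
from scipy.spatial.transform import Rotation as R
np.set_printoptions(precision=4,suppress=True)
c,s=pickle.load(open('w2.pkl','rb'))
M=R.from_rotvec(s['ee_rot']).as_matrix();p=s['position']
def f(l,uv,z):
    P=np.array([ray('w',q,z,c) for q in uv]);print(l,P.mean(0),[(round(np.linalg.norm(P[i]-P[i-1])*1e3,1),round(np.degrees(np.arctan2(*(P[i]-P[i-1])[1::-1]))%90,1)) for i in range(len(P))]);return P.mean(0)
sp=f('spindle',[(295+x/4.444,50+y/4.444) for x,y in[(117,110),(290,100),(297,280),(128,292)]],.158)
f('collar',[(295+200.5/4.444,50+202/4.444)],.125)
f('colLR',[(295+x/4.444,50+200/4.444) for x in(48,353)],.125); f('colUD',[(295+200/4.444,50+y/4.444) for y in(37,367)],.125)
h=f('hub',[(240+x/2.222,230+y/2.222) for x,y in[(63,138),(340,145),(318,373),(67,366)]],p[2]+.0372)
print('hub-tcp tool mm',M.T@(h-p)*1e3,'yaw tool y',np.degrees(np.arctan2(M[1,1],M[0,1])))
print('M',M,'bottom spoke/rim', f('rim',[(328,175)],p[2]-.0128))
```

```text
spindle [ 0.6047 -0.2833  0.158 ] [(np.float64(22.3), np.float64(5.3)), (np.float64(22.2), np.float64(5.0)), (np.float64(22.0), np.float64(5.8)), (np.float64(22.3), np.float64(5.8))]
collar [ 0.6047 -0.2827  0.125 ] [(np.float64(0.0), np.float64(0.0))]
colLR [ 0.6047 -0.2824  0.125 ] [(np.float64(45.3), np.float64(1.9)), (np.float64(45.3), np.float64(1.9))]
colUD [ 0.6046 -0.2833  0.125 ] [(np.float64(46.0), np.float64(2.5)), (np.float64(46.0), np.float64(2.5))]
hub [ 0.6003 -0.376   0.2713] [(np.float64(44.0), np.float64(0.0)), (np.float64(43.9), np.float64(0.4)), (np.float64(44.2), np.float64(89.9)), (np.float64(43.9), np.float64(0.0))]
hub-tcp tool mm [  0.6579   1.4971 -37.2031] yaw tool y 1.9041783661394733
rim [ 0.5981 -0.3201  0.2213] [(np.float64(0.0), np.float64(0.0))]
M [[-0.0332  0.9994 -0.0019]
 [ 0.9994  0.0332 -0.0003]
 [-0.0002 -0.002  -1.    ]] bottom spoke/rim [ 0.5981 -0.3201  0.2213]
```

Sizes check out: spindle 22 mm, collar 46 mm, hub 44 mm. The spindle is at (0.6047, -0.283), turned 5.5°. I'll move the wheel above it.

Request:
drive_tool(commands=[[[0,0,-0.03],[2,0.2,0],-1],[[0,0,-0.06],[4.5,0.4,0],-1],[[0,0,-0.085],[7,0.6,0],-1],[[0,0,-0.085],[8.7,0.8,0],-1],[[0,0,-0.085],[9.25,0.83,0],-1],[[0,0,-0.085],[9.25,0.83,1],-1],[[0,0,-0.085],[9.25,0.83,2],-1],[[0,0,-0.085],[9.25,0.83,3],-1],[[0,0,-0.085],[9.25,0.83,3.5],-1],[[0,0,-0.085],[9.25,0.83,3.5],-1],[[0,0,-0.085],[9.25,0.83,3.5],-1]])

```text
clock: 5.87
position: [0.6043, -0.2831, 0.199]
ee_rot: [-2.084, -2.35, 0.001]
force: [-0.5, -0.5, -2.9]
width: 0.484
gripper_force: 29.7
```

Run:
```python
from h import *
s=readout.observe();print(s['position'],s['ee_rot'],s['force'])
w=snap('wrist','w3.png');a=snap('scene','s3.png');b=snap('top','t3.png')
r=lambda im,x,y,w,h,W:cv2.resize(im[y:y+h,x:x+w],(W,400),interpolation=cv2.INTER_CUBIC)
cv2.imwrite('pics/c3.png',np.hstack([r(w,230,230,200,200,400),r(a,195,310,100,100,400)]))
```

```text
[ 0.6042941  -0.28313838  0.19900464] [-2.08403594e+00 -2.34950800e+00  1.34685185e-03] [-0.52562721 -0.54610284 -2.900292  ]
```

View pics/c3.png

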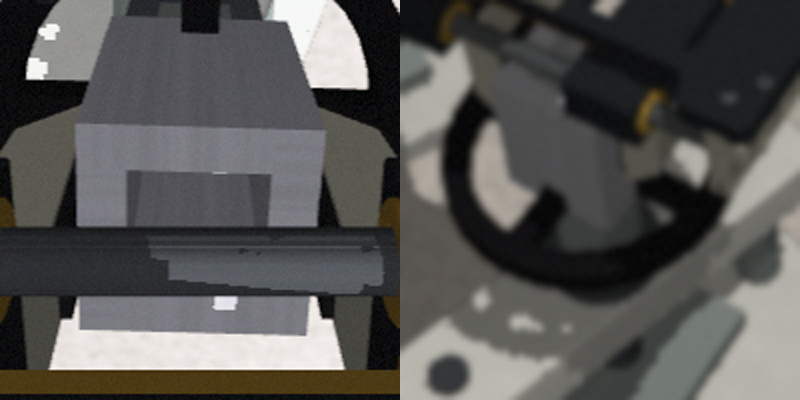

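The wrist and scene crops show the wheel above the spindle, with the collar under the rim. The measured centre is within 1 mm, so I'll lower gently.

Request:
drive_tool(commands=[[[0,0,0],[0,0,0.4],-1],[[0,0,0],[0,0,0.8],-1],[[0,0,0],[0,0,1.2],-1],[[0,0,0],[0,0,1.5],-1],[[0,0,0],[0,0,1.8],-1],[[0,0,0],[0,0,2.0],-1],[[0,0,0],[0,0,2.2],-1],[[0,0,0],[0,0,2.2],-1]])

```text
clock: 6.68
position: [0.6047, -0.2823, 0.1772]
ee_rot: [-2.083, -2.351, 0.0]
force: [-0.5, -0.6, -3.9]
width: 0.474
gripper_force: 29.7
```

Request:
drive_tool(commands=[[[0,0,0],[0,0,0.4],-1],[[0,0,0],[0,0,0.8],-1],[[0,0,0],[0,0,1.2],-1],[[0,0,0],[0,0,1.6],-1],[[0,0,0],[0,0,2.0],-1],[[0,0,0],[0,0,2.3],-1],[[0,0,0],[0,0,2.5],-1],[[0,0,0],[0,0,2.7],-1],[[0,0,0],[0,0,2.7],-1]])

```text
clock: 7.43
position: [0.6047, -0.2823, 0.1503]
ee_rot: [-2.083, -2.351, 0.0]
force: [-0.6, 0.5, -3.9]
width: 0.481
gripper_force: 29.7
```

Request:
drive_tool(commands=[[[0,0,0],[0,0,0.1],-1],[[0,0,0],[0,0,0.2],-1],[[0,0,0],[0,0,0.3],-1],[[0,0,0],[0,0,0.3],-1],[[0,0,0],[0,0,0.3],-1]])

```text
clock: 7.85
position: [0.605, -0.2825, 0.1479]
ee_rot: [2.083, 2.351, 0.0]
force: [-0.3, -0.2, -2.0]
width: 0.48
gripper_force: 29.7
```

Request:
drive_tool(commands=[[[0,0,0],[0,0,0.05],-1],[[0,0,0],[0,0,0.1],-1],[[0,0,0],[0,0,0.1],-1],[[0,0,0],[0,0,0.1],-1]])

```text
clock: 8.18
position: [0.605, -0.2825, 0.1479]
ee_rot: [2.083, 2.351, 0.001]
force: [-2.3, 2.1, 6.7]
width: 0.479
gripper_force: 29.7
```

The height stopped at 0.1479, which is the expected home value, and the force now pushes upward. The wheel is seated, so I'll release and lift away.

Request:
drive_tool(commands=[[[0,0,0],[0,0,-0.05],0.5],[[0,0,0],[0,0,-0.05],1],[[0,0,0],[0,0,-0.05],1],[[0,0,0],[0,0,-0.05],1],[[0,0,0],[0,0,-0.05],1],[[0,0,0],[0,0,-0.05],1],[[0,0,0],[0,0,-0.05],1],[[0,0,0],[0,0,-0.05],1],[[0,0,0],[0,0,-1],1],[[0,0,0],[0,0,-3],1],[[0,0,0],[0,0,-5.5],1],[[0,0,0],[0,0,-8],1],[[0,0,0],[0,0,-10.5],1],[[0,0,0],[0,0,-12],1],[[0,0,0],[-6,0,-12],1],[[0,0,0],[-10,0,-12],1],[[0,0,0],[-10,0,-12],1],[[0,0,0],[-10,0,-12],1]])

```text
clock: 9.68
position: [0.6148, -0.3876, 0.2673]
ee_rot: [2.089, 2.344, -0.006]
force: [-0.2, -0.8, -0.7]
width: 0.995
gripper_force: 0.0
```

Run:
```python
from h import *
s=readout.observe();print(s['position'],s['ee_rot'],s['force'],s['width'])
c=info('wrist');print([proj('w',(.6047,-.2828,z),c).round(1) for z in(.125,.17,.185)])
w=snap('wrist','w4.png');a=snap('scene','s4.png')
cv2.imwrite('pics/c4.png',np.hstack([cv2.resize(w[0:240,220:460],(400,400)),cv2.resize(a[300:440,180:320],(400,400),interpolation=cv2.INTER_CUBIC)]))
```

```text
[ 0.61478972 -0.38759994  0.26725508] [ 2.08942597  2.34376851 -0.00565891] [-0.20397016 -0.80995722 -0.73242663] 0.9952626932005774
[array([329.3,  79.7]), array([329.4,  74.2]), array([329.5,  71.9])]
```

View pics/c4.png

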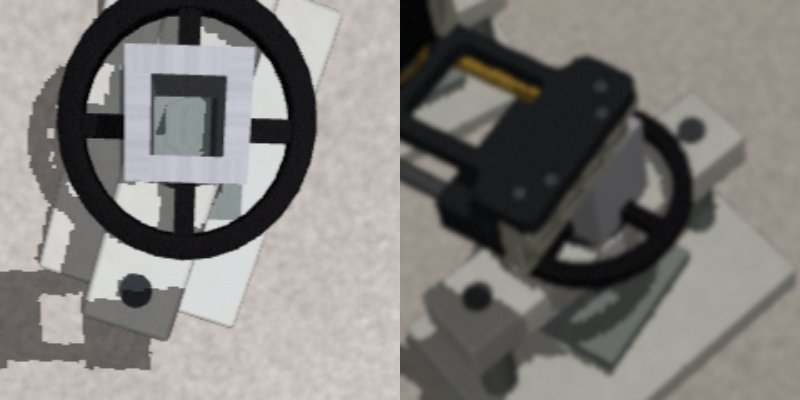

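The wrist crop shows the spindle's square inside the hub's hole and the wheel level on the press. The gripper is clear of it.

```bash
python3 -c "
from h import *
print(job.sign_off())"
```

```text
the job is handed in; nothing more can be done
None
```

The square-hub hand wheel is fully home on the larger press's collar and released, the round-hub wheel was left alone, and the job was handed in at about 10 s of the 38 s allowed.

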